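# Snap the cap onto the open squeeze bottle and keep it pressed home

### The arm

A 7-joint arm with a two-finger parallel gripper is mounted at the origin on the work surface. World frame = base frame: x ahead of the robot, y to its left, z up, the work surface at z = 0. Lengths are in m, angles in degrees, forces in N, time in s.
With the tool pointing down it reaches from about 0.425 to 0.875 m from the base axis. Payload 4.7 kg.
Tool frame: the origin (TCP) lies between the finger pads; the fingertips stand 8 mm ahead of it and the grasp point (between the pads) lies 11 mm behind it (env.tip_extent is the distance from the TCP to the fingertips, in m); z points along the fingers, y is the line along which they close (so a half turn about z gives the same grasp; the last joint's range is limited). The gripper opens to 87 mm and grips with 3 to 60 N. Pads are 19 mm wide; open, the fingers measure 117 mm over their backs; the gripper's body (75 mm by 190 mm) begins 51 mm behind the grasp point.
Start: joints at [-74.994, 18.392, -4.016, 83.108, 1.295, 78.541, -3.26], TCP at [0.159, 0.63, 0.231] pointing down, gripper open.
Joint ranges: [-163.93, 163.93], [-17.29, 119.83], [-79.2, 71.16], [3.27, 140.29], [-89.18, 269.18], [5.43, 117.66], [-154.24, 154.24]. Speed limits (degrees/s): [147.25, 147.25, 180, 180, 180, 180, 180].

### API

Orientations are given as [roll, pitch, yaw] about the fixed x, y, z axes, in that order (R = Rz(yaw) Ry(pitch) Rx(roll)).
In Python, from cell import sensors, vision, workorder, env gives the robot as it stands.
- The arm moves only by the tool drive_tool, never from a script. Its argument "moves" is a list of rows, each an object of numbers: "x", "y", "z": the shift along the tool's x, y, z in mm; "rx", "ry", "rz": the turn, a rotation vector about the tool's x, y, z in rad; "fingers": the closure, from -1 (fully open) to 1 (shut). In form: [{"x": .., "y": .., "z": .., "rx": .., "ry": .., "rz": .., "fingers": ..}, ...]. A call has 1 to 20 rows; each row is the pose to reach, as a shift and turn from the pose commanded when the call began, along the tool's axes at that moment; what a row does not reach only later rows make up. A row lasts 1/8 s, in which the tool goes at most 62.5 mm and 10.7 degrees, less where a joint would pass 70% of its speed; a pose out of reach is approached as far as the arm can. A call with a gripper value outside its range is refused whole. The fingers move at their own pace and stop on an object; "force" is the grip in N (left out, the last holds). Time passes only in rows, so rows that repeat a pose let the fingers close. It gives the time, the measured TCP pose, the force, the opening and the grip force at its end, in the units of the state.
- sensors.get_obs(): the state, without advancing time (a new reading comes with each control period).
- vision.read_camera(name): name is "scene" or "top" or "wrist"; returns a dict with "image" (420x560x3 uint8, red, green, blue), "fx", "fy", "cx", "cy" (pixels), "k1" (the pictures are not rectified: a ray, as slopes to the right and down, at radius r is drawn at 1 + k1 r^2 times it, then the intrinsics apply), "R" (3x3) and "t" (3): a world point X has camera coordinates R X + t. Camera axes: x right, y down, z forward; pixel columns grow to the right and rows downward; lengths in m; the calibration is good to about 2 mm. A picture is of the moment at which its call begins. There is no depth.
- workorder.sign_off(): hands the job in; it is judged then, once.
The state is a dict: "time_s": time; "qpos": joint angles; "joint_velocities": joint speeds; "effort": joint torques, N m; "tool_pos": TCP position; "tool_rot": TCP orientation; "force": force on the tool from outside, world axes, zero at the start; "wrist_torque": the same for the moment, N m; "grip_width": finger opening in m; "grasp_force": force on a finger pad.
Only numpy, scipy, OpenCV 4.12 (cv2) and the standard library are available. Lean on these libraries where they do the work, as an engineer would, in place of code of your own. Each camera call takes 0.05 s, during which the arm holds its last target. There are 200 camera calls.

### The job

The yellow sauce bottle on the sandwich line has been left open: take its yellow cap from the shallow tray, push it straight down over the spout until it clicks, then go on pressing it firmly against its sealing ring. Finish while still holding the cap pressed down (nothing is released at the end), with the bottle standing where it was and the other bottles and the shaker left alone.

Things in the scene. Friction and masses are not known exactly. Their poses are not given: they have to be found in the camera images.
- cap: loose yellow over-cap, an upright round thimble 24 mm in outer diameter and 34 mm tall, straight sided with fine ribs, 15 g, open at the bottom. Origin: centre of its open rim (underside), z up. It starts upright, mouth down, on the tray floor. Its mouth has an inward lip 3 mm high with a 15.6 mm hole; above the lip the bore is 20 mm wide up to the closed top at 31 mm
- tray: fixed shallow metal tray 160 x 200 mm with walls 12 mm high and 3 mm thick; floor top 3 mm above the worktop. Origin: centre of its underside
- bottle: the open yellow squeeze bottle, loose, standing upright on the worktop, 0.3 to 0.6 kg: body 62 mm in diameter up to 144 mm, screw collar 57 mm in diameter to 164 mm, a cone up to a round seat 27 mm wide at 177.5 mm, then the spout, a 13 mm stud that tapers from 200 mm up to 7 mm wide at the tip, 208 mm up. Origin: centre of its underside, z up
- lugs (a point): point on the spout's axis at mid-height of its ring of eight small sprung snap lugs, 185.8 mm above the bottle's underside; they reach 19 mm across. The cap's lip meets them with its rim about 189 mm up, needs roughly 8 to 16 N to pass, clicks over with the rim 185 to 182 mm up and is then drawn down to just under 180 mm, so that a stiff arm feels it pull
- gasket: dark sealing ring round the foot of the spout, 25 mm in diameter, its top 180 mm above the worktop when free; springy, it yields 1.5 mm at about 6 N and then is firm. Left alone, a clicked-on cap rests on it with less than 2 N. Origin: centre of its top
- seat (a point): point on the spout's axis at the height of the free sealing ring, 180 mm above the bottle's underside: the cap's origin comes to it, or up to 2 mm below it, when the cap is home
- spout_tip (a point): tip of the open spout, on its axis, 208 mm above the bottle's underside
- red_bottle: loose capped red bottle of the same shape, cap top at 212 mm, to be left alone. Origin: centre of its underside
- white_bottle: loose capped white bottle of the same shape, cap top at 212 mm, to be left alone. Origin: centre of its underside
- shaker: loose steel shaker 70 mm in diameter, 100 mm tall, with a wire handle reaching 58 mm from its axis, to be left alone. Origin: centre of its underside
There are look-alikes about, which are no part of the job. Leave any black look-alike of the cap alone. What is shaped like the bottle but turquoise is not meant.

How it is judged (in metres and radians):
On the way, in this order (a step that is already met when the one before it is completed fails the run):
1. the cap is lifted clear of the tray, at least 50 mm up (z of cap in the frame of tray above 0.05 m and contact force between the fingers and cap above 0.5 N), for 0.1 s.
2. the cap has clicked over the snap lugs, its lip below them (distance between cap and seat below 0.0035 m and angle between the z axis of cap and the z axis of bottle, either way round below 0.12 rad), for 0.1 s.
At the end, for the whole second after the job is handed in: Cap clicked on (origin within 3.5 mm of the seat point, axes within 0.12 rad) and still pressed by the gripper: over 4 N between cap and sealing ring, over 3 N between fingers and cap; bottle upright (0.08 rad) on the worktop, at rest, within 40 mm of its start (all of step 2 and contact force between cap and gasket above 4 N and contact force between the fingers and cap above 3 N and angle between bottle's own z axis and vertical below 0.08 rad and height (world z) of bottle below 0.006 m and distance of bottle from where it was at the start of the episode below 0.04 m and linear speed of bottle below 0.02 m/s); the arm keeps its last pose, push and grip.
It fails at once if the open bottle is tipped over or shoved away (angle between bottle's own z axis and vertical above 0.3 rad or distance of bottle from where it was at the start of the episode above 0.06 m).
It fails at once if another bottle or the shaker is disturbed (distance of any of red_bottle, white_bottle, shaker from where it was at the start of the episode above 0.03 m).
It also fails if it takes over 48 s, if anything falls off the work surface, if the arm or the gripper's body presses on something with over 40 N, if the wrist force passes 120 N, or if a joint passes its speed limit or range.

## Working session

There is one attempt and no reset: what is moved stays moved. The work goes in short steps, Python scripts to look and compute and a tool call to move; the robot and the scene stay as the last step left them, time stands still between calls to the robot, and variables do not carry over. Pictures are saved under pics/ and viewed, at most 10 in all, crops included, and the job is handed in when it is done.

Besides the shell and the picture viewer there is one more tool, called after "Request:" by a JSON object that holds its "fn" and its "kwargs", one argument or row to a line. drive_tool: Moves the arm, as the interface text tells. Its arguments: {"type":"object","properties":{"moves":{"type":"array"},"force":{"type":"number"}},"required":["moves"]}

```bash
mkdir -p pics; ls
cat > h.py <<'E'
import numpy as np, cv2
from cell import sensors, vision, workorder, env
def cam(n,save=None):
    c=vision.read_camera(n)
    if save: cv2.imwrite(save,c["image"][:,:,::-1])
    return c
def ray(c,u,v):
    d=np.array([(u-c["cx"])/c["fx"],(v-c["cy"])/c["fy"]]); p=d.copy()
    for _ in range(20): p=d/(1+c["k1"]*(p@p))
    R=np.array(c["R"]); o=-R.T@np.array(c["t"]); w=R.T@np.array([p[0],p[1],1.]); return o,w/np.linalg.norm(w)
def onz(c,u,v,z):
    o,w=ray(c,u,v); return o+w*(z-o[2])/w[2]
def meet(r1,r2):
    (a,u),(b,v)=r1,r2
    s=np.linalg.lstsq(np.c_[u,-v],b-a,rcond=None)[0]
    p,q=a+u*s[0],b+v*s[1]; return (p+q)/2,np.linalg.norm(p-q)
def proj(c,X):
    x=np.array(c["R"])@np.array(X)+np.array(c["t"]); p=x[:2]/x[2]; p=p*(1+c["k1"]*(p@p))
    return np.array([c["fx"]*p[0]+c["cx"],c["fy"]*p[1]+c["cy"]])
E
python3 - <<'E'
from h import *
for n in("scene","top","wrist"):
    c=cam(n,f"pics/{n}0.png"); print(n,(-np.array(c["R"]).T@c["t"]).round(3),c["fx"])
print(sensors.get_obs())
a=[cv2.imread(f"pics/{n}0.png") for n in("scene","top")]
E
```

```text
pics
scene [ 1.292 -0.317  0.851] 509.1759084122609
top [ 0.447 -0.029  1.183] 412.20755004998256
wrist [0.095 0.647 0.385] 341.7100743995608
{'time_s': 0.15, 'qpos': array([-74.99439574,  18.42785449,  -4.01444874,  83.1601205 ,
         1.29517829,  78.54207408,  -3.26102374]), 'joint_velocities': array([ 0.01429529, -0.14519429, -0.08145557, -0.18372581,  0.10027901,
        0.02822072,  0.06842922]), 'effort': array([-4.17564015e-04, -4.91796720e+01, -4.04934715e-01, -3.12874925e+01,
       -6.39680377e-02,  4.05900436e-02,  1.02149247e-04]), 'tool_pos': array([0.15937947, 0.62972029, 0.22971788]), 'tool_rot': array([-1.79915177e+02,  5.73939505e-03,  1.65801806e+02]), 'force': array([-0.97690352,  0.24501007,  0.27116006]), 'wrist_torque': array([0.00991039, 0.05283631, 0.02235232]), 'grasp_force': 0.0, 'grip_width': 0.08689172208705635}
```

View pics/scene0.png

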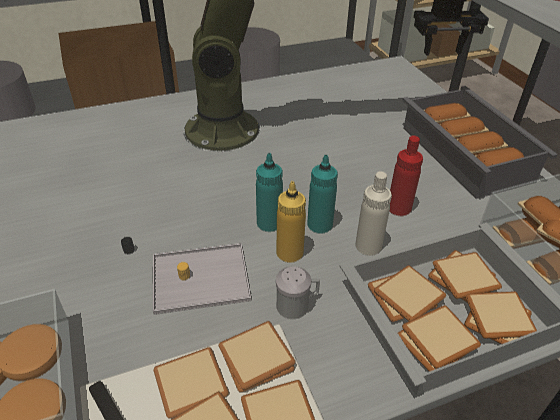

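View pics/top0.png

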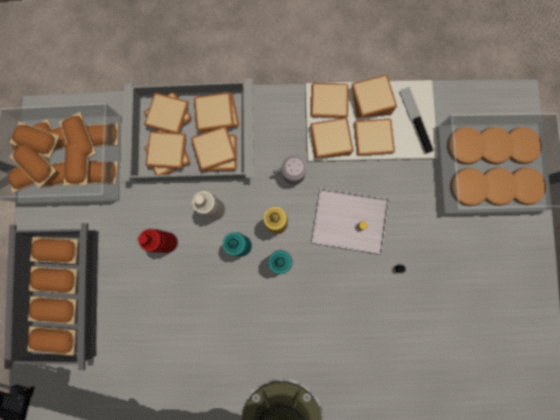

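Scene: the yellow cap stands on the tray at (183,271) and the black look-alike is at (127,245). The open yellow bottle has its spout tip near (292,184). The turquoise bottles at (269,195) and (322,195), white (374,215), red (405,178) and shaker (293,292) are not wanted. Top: cap (363,226), black one (399,268), yellow bottle (275,218), turquoise bottles (236,244) and (280,262). I choose the yellow cap and the yellow bottle.

Run:
```python
from h import *
S=cam("scene");T=cam("top")
def mask(c,x0,y0,x1,y1):
    h=cv2.cvtColor(c["image"],cv2.COLOR_RGB2HSV); m=cv2.inRange(h,(15,120,60),(32,255,255)); o=np.zeros_like(m); o[y0:y1,x0:x1]=m[y0:y1,x0:x1]; return o
for n,c,b in(("capS",S,(165,255,205,290)),("capT",T,(345,215,380,240)),("botS",S,(265,175,315,270)),("botT",T,(255,200,295,240))):
    m=mask(c,*b); k=cv2.connectedComponentsWithStats(m)
    for i in range(1,k[0]):
        if k[2][i][4]>5: print(n,k[2][i],k[3][i].round(2))
def crop(c,x0,y0,w,h,f): return cv2.resize(c["image"][y0:y0+h,x0:x0+w,::-1],None,fx=f,fy=f,interpolation=cv2.INTER_CUBIC)
a=np.hstack([crop(S,265,175,50,95,6),crop(T,250,195,50,95,6)])
b=np.vstack([crop(S,168,255,30,35,8),crop(T,348,210,30,35,8)])
b=cv2.resize(b,(240,570)); cv2.imwrite("pics/crop1.png",np.hstack([a[:570],b])[:, :800])
# candidate cap centre
p,e=meet(ray(S,183,271),ray(T,363,226)); print("cap~",p,e)
```

```text
capS [177 262  13  18 177] [183.03 270.47]
capT [358 222   9   8  53] [362.04 225.3 ]
botS [288 181   9  14  75] [291.71 188.27]
botS [ 277  191   29   71 1767] [290.35 226.75]
botT [264 208  23  26 462] [275.19 220.06]
cap~ [ 0.53688516 -0.24129981  0.01674692] 0.001914555436390166
```

View pics/crop1.png

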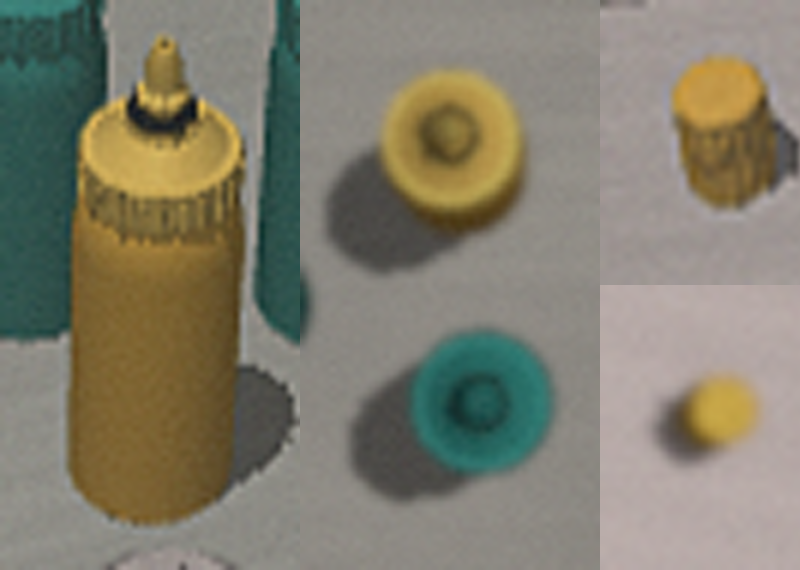

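The crop confirms the choice: an upright yellow ribbed cap, and a yellow bottle with a bare spout (scene tip ≈ (292.5,182), top tip ≈ (275,217)) and a dark ring. Next I get rough positions and plan the first reach to a view above the cap.

```bash
cat >> h.py <<'E'
from scipy.spatial.transform import Rotation as Ro
def to(pos,yaw):
    o=sensors.get_obs(); A=Ro.from_euler("xyz",o["tool_rot"],degrees=True); B=Ro.from_euler("xyz",[180,0,yaw],degrees=True)
    s=A.inv().apply(np.array(pos)-o["tool_pos"])*1000; r=(A.inv()*B).as_rotvec()
    print("now",o["tool_pos"].round(4),o["tool_rot"].round(2),"shift",s.round(1),"rotvec",r.round(3)); return s,r
E
python3 - <<'E'
from h import *
S=cam("scene");T=cam("top");W=cam("wrist")
print("tip",meet(ray(S,292.5,181.7),ray(T,275,217.2)))
# cap top face centres
print("captop",meet(ray(S,181.5+.6,267-.5),ray(T,362.6,225)), onz(T,362.2,225.2,.03))
for n,uvs,z in(("teal",[(236,243),(280,261)],.2),("shaker",[(293,168)],.1),("white",[(203,201)],.212),("red",[(148,239)],.212),("tray",[(320,190),(388,196),(381,253),(312,243)],.01)):
    print(n,[onz(T,*q,z)[:2].round(3) for q in uvs])
o=sensors.get_obs();A=Ro.from_euler("xyz",o["tool_rot"],degrees=True)
print("cam in tool",A.inv().apply(-np.array(W["R"]).T@W["t"]-o["tool_pos"]),"axes",(A.inv().as_matrix()@np.array(W["R"]).T).round(3))
to([.537,-.241,.35],66); to([.537-.3*.41*.2,-.241-.06,.2],66)
E
```

```text
tip (array([0.54868704, 0.00178111, 0.20508553]), np.float64(0.003213361814951152))
captop (array([ 0.53803808, -0.23965207,  0.03160946]), np.float64(0.0022836497507425072)) [ 0.53791769 -0.23768422  0.03      ]
teal [array([0.489, 0.095]), array([ 0.444, -0.009])]
shaker [array([ 0.69 , -0.047])]
white [array([0.591, 0.172])]
red [array([0.502, 0.305])]
tray [array([ 0.644, -0.125]), array([ 0.622, -0.319]), array([ 0.46 , -0.291]), array([ 0.492, -0.097])]
cam in tool [ 0.06607199  0.00044817 -0.1549855 ] axes [[-0.    -0.97  -0.241]
 [ 1.     0.    -0.002]
 [ 0.002 -0.241  0.97 ]]
now [0.1594 0.6301 0.2304] [-179.99    0.    165.8 ] shift [-579.7 -751.9 -119.4] rotvec [-0.     0.     1.742]
now [0.1594 0.6301 0.2304] [-179.99    0.    165.8 ] shift [-570.6 -816.1   30.6] rotvec [-0.     0.     1.742]
```

Request:
{"fn": "drive_tool", "kwargs": {
  "moves": [
    {"x": 0,"y": 0,"z": -60},
    {"x": 0,"y": 0,"z": -120},
    {"x": -60,"y": -40,"z": -120,"rz": 0.1},
    {"x": -110,"y": -75,"z": -120,"rz": 0.2},
    {"x": -160,"y": -110,"z": -120,"rz": 0.35},
    {"x": -210,"y": -145,"z": -120,"rz": 0.5},
    {"x": -265,"y": -180,"z": -120,"rz": 0.65},
    {"x": -320,"y": -215,"z": -120,"rz": 0.8},
    {"x": -370,"y": -250,"z": -120,"rz": 0.95},
    {"x": -424,"y": -285,"z": -120,"rz": 1.1},
    {"x": -440,"y": -340,"z": -120,"rz": 1.2},
    {"x": -460,"y": -395,"z": -120,"rz": 1.3},
    {"x": -480,"y": -450,"z": -120,"rz": 1.4},
    {"x": -500,"y": -510,"z": -120,"rz": 1.5},
    {"x": -520,"y": -570,"z": -120,"rz": 1.6},
    {"x": -540,"y": -625,"z": -120,"rz": 1.742},
    {"x": -560,"y": -685,"z": -120,"rz": 1.742},
    {"x": -580,"y": -740,"z": -120,"rz": 1.742},
    {"x": -580,"y": -752,"z": -120,"rz": 1.742},
    {"x": -580,"y": -752,"z": -120,"rz": 1.742}
  ]
}}

```text
invalid input at $.moves[0]: expected keys x, y, z, rx, ry, rz, fingers
```

All keys are needed.

Request:
{"fn": "drive_tool", "kwargs": {
  "moves": [
    {"x": 0,"y": 0,"z": -60,"rx": 0,"ry": 0,"rz": 0,"fingers": -1},
    {"x": 0,"y": 0,"z": -120,"rx": 0,"ry": 0,"rz": 0,"fingers": -1},
    {"x": -60,"y": -40,"z": -120,"rx": 0,"ry": 0,"rz": 0.1,"fingers": -1},
    {"x": -110,"y": -75,"z": -120,"rx": 0,"ry": 0,"rz": 0.2,"fingers": -1},
    {"x": -160,"y": -110,"z": -120,"rx": 0,"ry": 0,"rz": 0.35,"fingers": -1},
    {"x": -210,"y": -145,"z": -120,"rx": 0,"ry": 0,"rz": 0.5,"fingers": -1},
    {"x": -265,"y": -180,"z": -120,"rx": 0,"ry": 0,"rz": 0.65,"fingers": -1},
    {"x": -320,"y": -215,"z": -120,"rx": 0,"ry": 0,"rz": 0.8,"fingers": -1},
    {"x": -370,"y": -250,"z": -120,"rx": 0,"ry": 0,"rz": 0.95,"fingers": -1},
    {"x": -424,"y": -285,"z": -120,"rx": 0,"ry": 0,"rz": 1.1,"fingers": -1},
    {"x": -440,"y": -340,"z": -120,"rx": 0,"ry": 0,"rz": 1.2,"fingers": -1},
    {"x": -460,"y": -395,"z": -120,"rx": 0,"ry": 0,"rz": 1.3,"fingers": -1},
    {"x": -480,"y": -450,"z": -120,"rx": 0,"ry": 0,"rz": 1.4,"fingers": -1},
    {"x": -500,"y": -510,"z": -120,"rx": 0,"ry": 0,"rz": 1.5,"fingers": -1},
    {"x": -520,"y": -570,"z": -120,"rx": 0,"ry": 0,"rz": 1.6,"fingers": -1},
    {"x": -540,"y": -625,"z": -120,"rx": 0,"ry": 0,"rz": 1.742,"fingers": -1},
    {"x": -560,"y": -685,"z": -120,"rx": 0,"ry": 0,"rz": 1.742,"fingers": -1},
    {"x": -580,"y": -740,"z": -120,"rx": 0,"ry": 0,"rz": 1.742,"fingers": -1},
    {"x": -580,"y": -752,"z": -120,"rx": 0,"ry": 0,"rz": 1.742,"fingers": -1},
    {"x": -580,"y": -752,"z": -120,"rx": 0,"ry": 0,"rz": 1.742,"fingers": -1}
  ]
}}

```text
time_s: 2.9
tool_pos: [0.5369, -0.2415, 0.3505]
tool_rot: [-180.0, -0.0, 65.9]
force: [0.8, 0.4, 0.3]
grip_width: 0.0868
grasp_force: 0.0
```

```bash
cat >> h.py <<'E'
def yel(c,lo=(15,120,60),hi=(34,255,255)):
    m=cv2.inRange(cv2.cvtColor(c["image"],cv2.COLOR_RGB2HSV),lo,hi); k=cv2.connectedComponentsWithStats(m)
    return m,[(k[2][i],k[3][i].round(1)) for i in range(1,k[0]) if k[2][i][4]>60]
E
python3 - <<'E'
from h import *
W=cam("wrist","pics/w1.png"); print(proj(W,[.538,-.2395,.037])); print(yel(W)[1])
np.save("w1.npy",W,allow_pickle=True)
E
```

```text
[273.75047778 173.07970508]
[(array([179,   0,  52,  25, 962], dtype=int32), array([206.9,  10. ])), (array([491,  85,  16,  20,  85], dtype=int32), array([498.4,  95.4])), (array([480,  88,  15,  43,  67], dtype=int32), array([487.4, 109.1])), (array([265, 162,  17,  20, 263], dtype=int32), array([273. , 171.6])), (array([  63,  248,   35,   60, 1035], dtype=int32), array([ 76.1, 277.8])), (array([ 449,  248,   35,   60, 1032], dtype=int32), array([470.1, 277.6])), (array([ 244,  317,  316,   19, 3941], dtype=int32), array([414.7, 327.9])), (array([410, 403,  16,  17, 193], dtype=int32), array([418.7, 411. ]))]
```

View pics/w1.png

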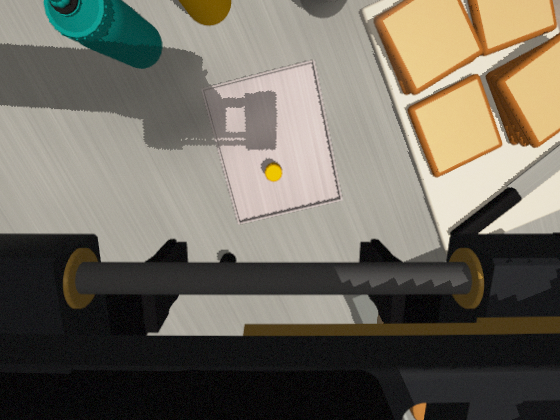

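The wrist view shows the cap at (273,172) on the tray, alone, with the black look-alike outside the tray at (228,257). I move lower with a sideways offset for a second view.

Request:
{"fn": "drive_tool", "kwargs": {
  "moves": [
    {"x": -20,"y": 0,"z": 60,"rx": 0,"ry": 0,"rz": 0,"fingers": -1},
    {"x": -40,"y": 0,"z": 120,"rx": 0,"ry": 0,"rz": 0,"fingers": -1},
    {"x": -60,"y": 0,"z": 180,"rx": 0,"ry": 0,"rz": 0,"fingers": -1},
    {"x": -60,"y": 0,"z": 200,"rx": 0,"ry": 0,"rz": 0,"fingers": -1},
    {"x": -60,"y": 0,"z": 200,"rx": 0,"ry": 0,"rz": 0,"fingers": -1}
  ]
}}

```text
time_s: 3.58
tool_pos: [0.5128, -0.2926, 0.1488]
tool_rot: [-179.8, -0.1, 66.2]
force: [0.4, 0.1, -0.0]
grip_width: 0.0871
grasp_force: 0.0
```

Run:
```python
from h import *
V=np.load("w1.npy",allow_pickle=True).item()
W=cam("wrist","pics/w2.png"); print(proj(W,[.538,-.2395,.037])); 
for s,c in yel(W)[1]:
    if s[1]<235: print(s,c)
# bright top face only
def face(c,x0,y0,x1,y1):
    h=cv2.cvtColor(c["image"],cv2.COLOR_RGB2HSV)[y0:y1,x0:x1]; v=h[...,2]*(h[...,1]>120)
    m=(v>0.8*np.percentile(v[v>0],90)).astype(np.uint8); q=max(cv2.findContours(m,0,1)[0],key=cv2.contourArea)
    (x,y),r=cv2.minEnclosingCircle(q); e=cv2.fitEllipse(q); return (e[0][0]+x0,e[0][1]+y0),e[1],r
p=proj(W,[.538,-.2395,.037]).astype(int)
f1=face(V,255,150,292,192); f2=face(W,p[0]-40,max(p[1]-40,0),p[0]+40,min(p[1]+45,234)); print(f1,f2)
print(meet(ray(V,*f1[0]),ray(W,*f2[0])), onz(V,*f1[0],.037), onz(W,*f2[0],.037))
x0,y0=max(p[0]-50,0),max(p[1]-50,0)
cv2.imwrite("pics/c2.png",cv2.resize(W["image"][y0:y0+100,x0:x0+100,::-1],None,fx=5,fy=5))
```

```text
[276.43630047 135.49118558]
[543  62  17  57  81] [550.4  89.4]
[261 118  30  33 764] [275.4 134.2]
((273.20875358581543, 172.88370895385742), (15.661478042602539, 16.14353370666504), 8.42306137084961) ((np.float64(274.99903106689453), np.float64(123.73869323730469)), (9.110352516174316, 21.350017547607422), 11.04546070098877)
(array([ 0.54055198, -0.23144911,  0.096813  ]), np.float64(0.000499569864614758)) [ 0.53743018 -0.2389485   0.037     ] [ 0.54051037 -0.23106531  0.037     ]
```

View pics/c2.png

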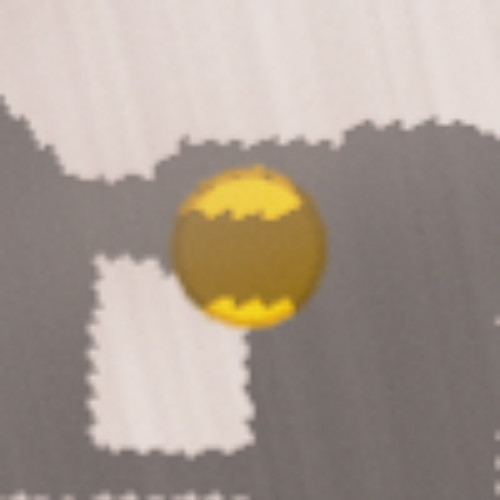

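The crop shows the gripper's shadow across the cap; the whole round top is centred at about (275.7,135), radius 15.2.

Run:
```python
from h import *
V=np.load("w1.npy",allow_pickle=True).item(); W=cam("wrist")
a,b=(273.2,172.5),(275.7,135.2)
print(meet(ray(V,*a),ray(W,*b)),onz(V,*a,.037),onz(W,*b,.037))
S=cam("scene"); print("3-view scene", meet(ray(S,182,266.5),ray(W,*b)))
t=[.5377,-.2392]
to(t+[.10],66);to(t+[.016],66)
```

```text
(array([ 0.53808196, -0.23990529,  0.02904597]), np.float64(0.0020098555872370724)) [ 0.53763556 -0.23846011  0.037     ] [ 0.53901009 -0.24016175  0.037     ]
3-view scene (array([ 0.53893852, -0.24066455,  0.03309912]), np.float64(0.0008033421540886453))
now [ 0.5147 -0.2948  0.1522] [ 1.7985e+02 -6.0000e-02  6.6150e+01] shift [60.1 -1.6 52.3] rotvec [ 0.003 -0.001  0.003]
now [ 0.5147 -0.2948  0.1522] [ 1.7985e+02 -6.0000e-02  6.6150e+01] shift [ 60.   -1.8 136.3] rotvec [ 0.003 -0.001  0.003]
```

Request:
{"fn": "drive_tool", "kwargs": {
  "force": 40,
  "moves": [
    {"x": 40,"y": 0,"z": 30,"rx": 0,"ry": 0,"rz": 0,"fingers": -1},
    {"x": 62,"y": 1,"z": 70,"rx": 0,"ry": 0,"rz": 0,"fingers": -0.6},
    {"x": 62,"y": 1,"z": 100,"rx": 0,"ry": 0,"rz": 0,"fingers": -0.3},
    {"x": 62,"y": 1,"z": 120,"rx": 0,"ry": 0,"rz": 0,"fingers": -0.3},
    {"x": 62,"y": 1,"z": 134,"rx": 0,"ry": 0,"rz": 0,"fingers": -0.3},
    {"x": 62,"y": 1,"z": 134,"rx": 0,"ry": 0,"rz": 0,"fingers": -0.3},
    {"x": 62,"y": 1,"z": 134,"rx": 0,"ry": 0,"rz": 0,"fingers": 0},
    {"x": 62,"y": 1,"z": 134,"rx": 0,"ry": 0,"rz": 0,"fingers": 1},
    {"x": 62,"y": 1,"z": 134,"rx": 0,"ry": 0,"rz": 0,"fingers": 1},
    {"x": 62,"y": 1,"z": 134,"rx": 0,"ry": 0,"rz": 0,"fingers": 1},
    {"x": 62,"y": 1,"z": 134,"rx": 0,"ry": 0,"rz": 0,"fingers": 1}
  ]
}}

```text
time_s: 5.1
tool_pos: [0.5392, -0.2397, 0.0168]
tool_rot: [180.0, -0.0, 66.0]
force: [-0.3, -1.4, 2.2]
grip_width: 0.0234
grasp_force: 40.0
```

Request:
{"fn": "drive_tool", "kwargs": {
  "force": 60,
  "moves": [
    {"x": 0,"y": 0,"z": -10,"rx": 0,"ry": 0,"rz": 0,"fingers": 1},
    {"x": 0,"y": 0,"z": -50,"rx": 0,"ry": 0,"rz": 0,"fingers": 1},
    {"x": 0,"y": 0,"z": -100,"rx": 0,"ry": 0,"rz": 0,"fingers": 1},
    {"x": 0,"y": 0,"z": -150,"rx": 0,"ry": 0,"rz": 0,"fingers": 1},
    {"x": 0,"y": 0,"z": -200,"rx": 0,"ry": 0,"rz": 0,"fingers": 1},
    {"x": 0,"y": 0,"z": -250,"rx": 0,"ry": 0,"rz": 0,"fingers": 1},
    {"x": 0,"y": 0,"z": -284,"rx": 0,"ry": 0,"rz": 0,"fingers": 1},
    {"x": 40,"y": -20,"z": -284,"rx": 0,"ry": 0,"rz": 0,"fingers": 1},
    {"x": 80,"y": -42,"z": -284,"rx": 0,"ry": 0,"rz": 0,"fingers": 1},
    {"x": 120,"y": -65,"z": -284,"rx": 0,"ry": 0,"rz": 0,"fingers": 1},
    {"x": 150,"y": -80,"z": -284,"rx": 0,"ry": 0,"rz": 0,"fingers": 1},
    {"x": 165,"y": -89,"z": -284,"rx": 0,"ry": 0,"rz": 0,"fingers": 1},
    {"x": 165,"y": -89,"z": -284,"rx": 0,"ry": 0,"rz": 0,"fingers": 1},
    {"x": 165,"y": -89,"z": -284,"rx": 0,"ry": 0,"rz": 0,"fingers": 1},
    {"x": 165,"y": -89,"z": -284,"rx": 0,"ry": 0,"rz": 0,"fingers": 1}
  ]
}}

```text
time_s: 6.98
tool_pos: [0.5248, -0.0543, 0.3007]
tool_rot: [180.0, 0.0, 65.9]
force: [-0.1, 0.1, -0.5]
grip_width: 0.0232
grasp_force: 60.0
```

Run:
```python
from h import *
W=cam("wrist","pics/w3.png"); np.save("w3.npy",W,allow_pickle=True); p=proj(W,[.549,.0018,.208]); print(p,to([.549,.0018,.3],66))
cv2.imwrite("pics/w3v.png",cv2.resize(W["image"][0:350,130:430,::-1],None,fx=1.7,fy=1.7,interpolation=cv2.INTER_CUBIC))
```

```text
now [ 0.5248 -0.0541  0.3006] [1.7999e+02 1.0000e-02 6.5870e+01] shift [60.9 -0.8  0.6] rotvec [ 0.     0.    -0.002]
[272.49212297 132.65550211] (array([60.88561039, -0.79627838,  0.61823647]), array([ 0.00023246,  0.00014085, -0.00230831]))
```

View pics/w3v.png

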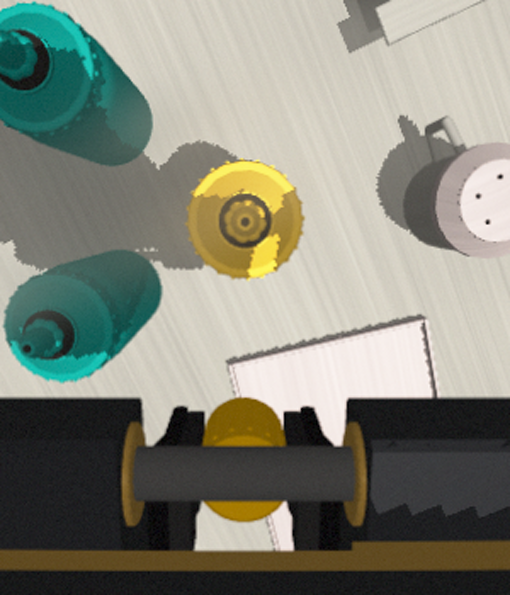

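The view shows the cap held upright between the fingers, front rim edge near (273,234) and back top edge near row 306. The open spout tip is at about (274,130), inside the dark ring. Next I measure the tip and the cap's offset in the hand.

Run:
```python
from h import *
W=np.load("w3.npy",allow_pickle=True).item(); o=sensors.get_obs()
I=W["image"]; h=cv2.cvtColor(I,cv2.COLOR_RGB2HSV)
# dark ring
x0,y0,x1,y1=245,100,305,162
g=I[y0:y1,x0:x1].max(2); m=((g<75)*255).astype(np.uint8)
k=cv2.findContours(m,cv2.RETR_EXTERNAL,cv2.CHAIN_APPROX_NONE)[0]; q=max(k,key=cv2.contourArea); e=cv2.fitEllipse(q); rc=(e[0][0]+x0,e[0][1]+y0); print("ring",rc,e[1],onz(W,*rc,.18))
# collar outline
m,b=yel(W); 
for s,c in b:
    if 200<c[0]<330: print(s,c)
ys=[r for r in b if 250<r[1][0]<300 and r[1][1]<200][0][0]; cc=(ys[0]+ys[2]/2-.5,ys[1]+ys[3]/2-.5); print("collar",cc,onz(W,*cc,.16))
print("tip",onz(W,274.1,130,.208))
# in-hand cap edges
A=Ro.from_euler("xyz",o["tool_rot"],degrees=True); P=lambda x,y,z:proj(W,o["tool_pos"]+A.apply([x,y,z]))
for dx in(-.003,0,.003): print(dx,"rim front",P(.012+dx,0,.0138),"top back",P(-.012+dx,0,-.0202),"sides",P(dx,.012,.0138),P(dx,-.012,.0138))
mm=m[225:315,235:315]; r,c=np.nonzero(mm); print("cap rows",r.min()+225,r.max()+225)
for row in(238,243,248,252,296,302):
    c=np.nonzero(m[row,235:315])[0]+235; print(row,c.min(),c.max())
```

```text
ring (271.972806930542, 127.40769577026367) (29.997135162353516, 33.637977600097656) [0.54999118 0.00513348 0.18      ]
[ 239   93   70   72 2924] [273.5 128.3]
[262 117  25  26 460] [273.8 129.7]
[ 249  234   49   29 1132] [272.9 250.1]
[201 248  14  62 520] [206.5 279.1]
[250 294  46  13 436] [272.8 298.8]
[  91  318  393   18 5243] [301.8 328.1]
collar (np.float64(273.5), np.float64(128.5)) [0.55068571 0.00370319 0.16      ]
tip [0.55078826 0.00300932 0.208     ]
-0.003 rim front [273.81382861 238.08274154] top back [273.92570361 314.2838232 ] sides [296.48580581 259.61811335] [251.13233853 259.62456277]
0 rim front [273.81512063 232.58145737] top back [273.92798079 308.20504329] sides [296.58217346 254.30075536] [251.03855804 254.30746946]
0.003 rim front [273.81641251 227.0334679 ] top back [273.93026567 302.06098179] sides [296.6790109  248.93807361] [250.94430892 248.94505618]
cap rows 234 306
238 260 286
243 255 291
248 252 294
252 250 295
296 251 294
302 258 288
```

Request:
{"fn": "drive_tool", "kwargs": {
  "moves": [
    {"x": 30,"y": 0,"z": 0,"rx": 0,"ry": 0,"rz": 0,"fingers": 1},
    {"x": 55,"y": 0.7,"z": 0,"rx": 0,"ry": 0,"rz": 0,"fingers": 1},
    {"x": 63,"y": 0.7,"z": 0,"rx": 0,"ry": 0,"rz": 0,"fingers": 1},
    {"x": 63,"y": 0.7,"z": 0,"rx": 0,"ry": 0,"rz": 0,"fingers": 1},
    {"x": 63,"y": 0.7,"z": 0,"rx": 0,"ry": 0,"rz": 0,"fingers": 1},
    {"x": 63,"y": 0.7,"z": 0,"rx": 0,"ry": 0,"rz": 0,"fingers": 1},
    {"x": 63,"y": 0.7,"z": 0,"rx": 0,"ry": 0,"rz": 0,"fingers": 1}
  ]
}}

```text
time_s: 7.9
tool_pos: [0.551, 0.0039, 0.3007]
tool_rot: [180.0, -0.0, 65.9]
force: [-0.3, 0.9, -0.2]
grip_width: 0.023
grasp_force: 60.0
```

Run:
```python
from h import *
W=cam("wrist","pics/w4.png"); np.save("w4.npy",W,allow_pickle=True); o=sensors.get_obs()
A=Ro.from_euler("xyz",o["tool_rot"],degrees=True)
print(o["tool_pos"],o["tool_rot"],"pred tip",proj(W,[*o["tool_pos"][:2],.208]))
cv2.imwrite("pics/w4v.png",cv2.resize(W["image"][165:265,215:335,::-1],None,fx=6,fy=6,interpolation=cv2.INTER_CUBIC))
```

```text
[0.55103436 0.00408129 0.30072806] [ 1.79991794e+02 -2.24536154e-02  6.59567344e+01] pred tip [273.69114663 215.89664837]
```

View pics/w4v.png

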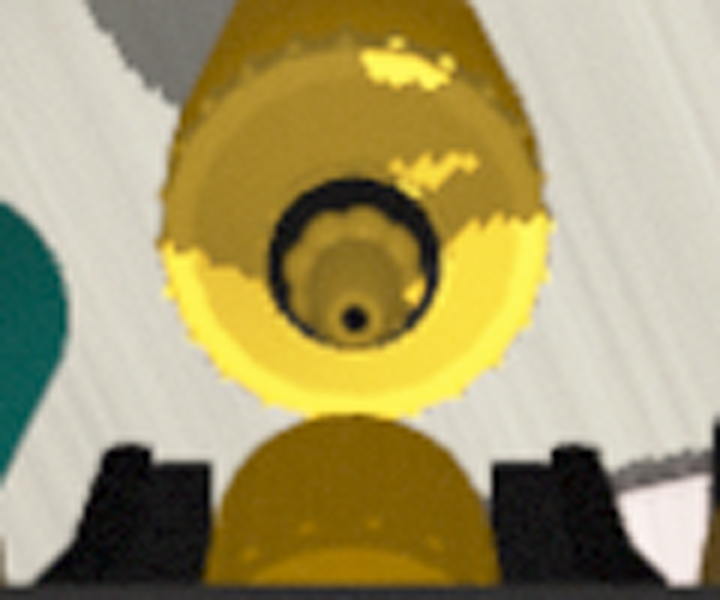

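The spout tip hole is at about (273.8,217.8) and the cap's front rim at row 233.5. The tip lies about 2 px below the predicted point under the TCP.

Run:
```python
from h import *
V=np.load("w3.npy",allow_pickle=True).item();W=np.load("w4.npy",allow_pickle=True).item(); o=sensors.get_obs()
print("tip tri",meet(ray(V,273.8,129.7),ray(W,273.8,217.8)))
t=onz(W,273.8,217.8,.208); print(t); to([*t[:2],.3],66)
# ring in w4: crop x 268-440,y 178-350
r=((268+440)/12+215-.4,(178+350)/12+165-.4); print("ring",r,onz(W,*r,.18)); to([*onz(W,*r,.18)[:2],.3],66)
```

```text
tip tri (array([0.55072493, 0.00329676, 0.21034169]), np.float64(8.201134467489793e-05))
[0.55050617 0.00269608 0.208     ]
now [0.551  0.0041 0.3007] [ 1.7999e+02 -2.0000e-02  6.5960e+01] shift [-1.5  0.1  0.7] rotvec [ 0.    -0.    -0.001]
ring (273.6, 208.6) [0.55051659 0.00301522 0.18      ]
now [0.551  0.0041 0.3007] [ 1.7999e+02 -2.0000e-02  6.5960e+01] shift [-1.2 -0.   0.7] rotvec [ 0.    -0.    -0.001]
```

Request:
{"fn": "drive_tool", "kwargs": {
  "moves": [
    {"x": -1,"y": 0,"z": 30,"rx": 0,"ry": 0,"rz": 0,"fingers": 1},
    {"x": -1,"y": 0,"z": 60,"rx": 0,"ry": 0,"rz": 0,"fingers": 1},
    {"x": -1,"y": 0,"z": 70,"rx": 0,"ry": 0,"rz": 0,"fingers": 1},
    {"x": -1,"y": 0,"z": 70,"rx": 0,"ry": 0,"rz": 0,"fingers": 1},
    {"x": -1,"y": 0,"z": 74,"rx": 0,"ry": 0,"rz": 0,"fingers": 1},
    {"x": -1,"y": 0,"z": 78,"rx": 0,"ry": 0,"rz": 0,"fingers": 1},
    {"x": -1,"y": 0,"z": 82,"rx": 0,"ry": 0,"rz": 0,"fingers": 1},
    {"x": -1,"y": 0,"z": 85,"rx": 0,"ry": 0,"rz": 0,"fingers": 1},
    {"x": -1,"y": 0,"z": 88,"rx": 0,"ry": 0,"rz": 0,"fingers": 1},
    {"x": -1,"y": 0,"z": 91,"rx": 0,"ry": 0,"rz": 0,"fingers": 1},
    {"x": -1,"y": 0,"z": 93,"rx": 0,"ry": 0,"rz": 0,"fingers": 1},
    {"x": -1,"y": 0,"z": 93,"rx": 0,"ry": 0,"rz": 0,"fingers": 1},
    {"x": -1,"y": 0,"z": 93,"rx": 0,"ry": 0,"rz": 0,"fingers": 1}
  ]
}}

```text
time_s: 9.57
tool_pos: [0.5508, 0.0036, 0.2077]
tool_rot: [180.0, -0.0, 66.0]
force: [0.7, -0.4, -1.2]
grip_width: 0.0231
grasp_force: 60.0
```

Run:
```python
from h import *
o=sensors.get_obs(); print(o["tool_pos"],o["tool_rot"],o["force"],o["wrist_torque"])
S=cam("scene"); cv2.imwrite("pics/s5.png",cv2.resize(S["image"][130:275,240:350,::-1],None,fx=4,fy=4,interpolation=cv2.INTER_CUBIC))
```

```text
[0.55079682 0.00358537 0.2076571 ] [ 1.79990914e+02 -8.28500050e-03  6.59939052e+01] [ 0.74704247 -0.39385982 -1.20889901] [-0.11846208  0.12255656  0.04905708]
```

View pics/s5.png

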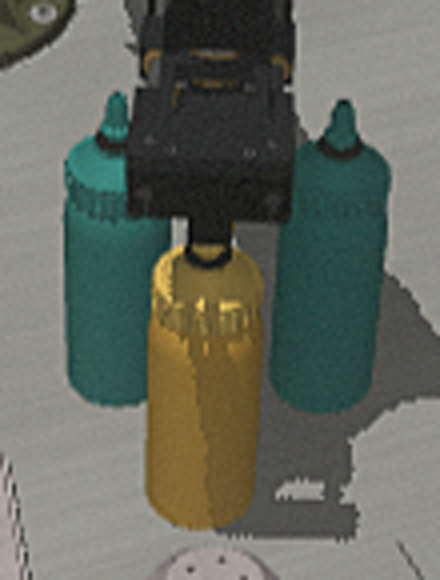

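The bottle is upright with the cap around the spout and no contact force yet. I press down in small steps.

Request:
{"fn": "drive_tool", "kwargs": {
  "moves": [
    {"x": 0,"y": 0,"z": 3,"rx": 0,"ry": 0,"rz": 0,"fingers": 1},
    {"x": 0,"y": 0,"z": 5,"rx": 0,"ry": 0,"rz": 0,"fingers": 1},
    {"x": 0,"y": 0,"z": 6,"rx": 0,"ry": 0,"rz": 0,"fingers": 1},
    {"x": 0,"y": 0,"z": 7,"rx": 0,"ry": 0,"rz": 0,"fingers": 1},
    {"x": 0,"y": 0,"z": 7,"rx": 0,"ry": 0,"rz": 0,"fingers": 1}
  ]
}}

```text
time_s: 10.25
tool_pos: [0.5515, 0.0031, 0.202]
tool_rot: [179.9, -0.1, 66.0]
force: [-1.8, -0.6, 7.4]
grip_width: 0.0227
grasp_force: 60.0
```

Request:
{"fn": "drive_tool", "kwargs": {
  "moves": [
    {"x": 0,"y": 0,"z": 1,"rx": 0,"ry": 0,"rz": 0,"fingers": 1},
    {"x": 0,"y": 0,"z": 2,"rx": 0,"ry": 0,"rz": 0,"fingers": 1},
    {"x": 0,"y": 0,"z": 3,"rx": 0,"ry": 0,"rz": 0,"fingers": 1},
    {"x": 0,"y": 0,"z": 4,"rx": 0,"ry": 0,"rz": 0,"fingers": 1},
    {"x": 0,"y": 0,"z": 4,"rx": 0,"ry": 0,"rz": 0,"fingers": 1}
  ]
}}

```text
time_s: 10.88
tool_pos: [0.5502, 0.0036, 0.196]
tool_rot: [-179.9, 0.0, 66.0]
force: [0.7, 0.1, -5.8]
grip_width: 0.0231
grasp_force: 60.0
```

The force changed sign to a pull, so it has clicked. I go on down to the ring.

Request:
{"fn": "drive_tool", "kwargs": {
  "moves": [
    {"x": 0,"y": 0,"z": 1,"rx": 0,"ry": 0,"rz": 0,"fingers": 1},
    {"x": 0,"y": 0,"z": 2,"rx": 0,"ry": 0,"rz": 0,"fingers": 1},
    {"x": 0,"y": 0,"z": 3,"rx": 0,"ry": 0,"rz": 0,"fingers": 1},
    {"x": 0,"y": 0,"z": 4,"rx": 0,"ry": 0,"rz": 0,"fingers": 1},
    {"x": 0,"y": 0,"z": 4,"rx": 0,"ry": 0,"rz": 0,"fingers": 1},
    {"x": 0,"y": 0,"z": 4,"rx": 0,"ry": 0,"rz": 0,"fingers": 1}
  ]
}}

```text
time_s: 11.62
tool_pos: [0.551, 0.0035, 0.1931]
tool_rot: [180.0, -0.0, 66.0]
force: [-0.7, -0.3, 2.5]
grip_width: 0.023
grasp_force: 60.0
```

Request:
{"fn": "drive_tool", "kwargs": {
  "moves": [
    {"x": 0,"y": 0,"z": 1,"rx": 0,"ry": 0,"rz": 0,"fingers": 1},
    {"x": 0,"y": 0,"z": 2,"rx": 0,"ry": 0,"rz": 0,"fingers": 1},
    {"x": 0,"y": 0,"z": 3,"rx": 0,"ry": 0,"rz": 0,"fingers": 1},
    {"x": 0,"y": 0,"z": 3,"rx": 0,"ry": 0,"rz": 0,"fingers": 1},
    {"x": 0,"y": 0,"z": 3,"rx": 0,"ry": 0,"rz": 0,"fingers": 1},
    {"x": 0,"y": 0,"z": 3,"rx": 0,"ry": 0,"rz": 0,"fingers": 1}
  ]
}}

```text
time_s: 12.38
tool_pos: [0.5521, 0.0037, 0.1923]
tool_rot: [179.8, -0.2, 66.0]
force: [-2.8, -0.1, 14.8]
grip_width: 0.0232
grasp_force: 60.0
```

Request:
{"fn": "drive_tool", "kwargs": {
  "moves": [
    {"x": 0,"y": 0,"z": 0,"rx": 0,"ry": 0,"rz": 0,"fingers": 1},
    {"x": 0,"y": 0,"z": 0,"rx": 0,"ry": 0,"rz": 0,"fingers": 1},
    {"x": 0,"y": 0,"z": 0,"rx": 0,"ry": 0,"rz": 0,"fingers": 1},
    {"x": 0,"y": 0,"z": 0,"rx": 0,"ry": 0,"rz": 0,"fingers": 1}
  ]
}}

```text
time_s: 12.88
tool_pos: [0.5521, 0.0036, 0.1923]
tool_rot: [179.8, -0.2, 66.0]
force: [-2.7, -1.0, 14.8]
grip_width: 0.0235
grasp_force: 60.0
```

Run:
```python
from h import *
S=cam("scene"); m,b=yel(S); print([x for x in b if 260<x[1][0]<320 and 170<x[1][1]<270]); print(sensors.get_obs()["force"])
cv2.imwrite("pics/s6.png",cv2.resize(S["image"][130:275,240:350,::-1],None,fx=4,fy=4,interpolation=cv2.INTER_CUBIC))
```

```text
[(array([ 277,  191,   29,   71, 1783], dtype=int32), array([290.8, 226.9]))]
[-3.53208706 -0.87671672 14.54791148]
```

View pics/s6.png

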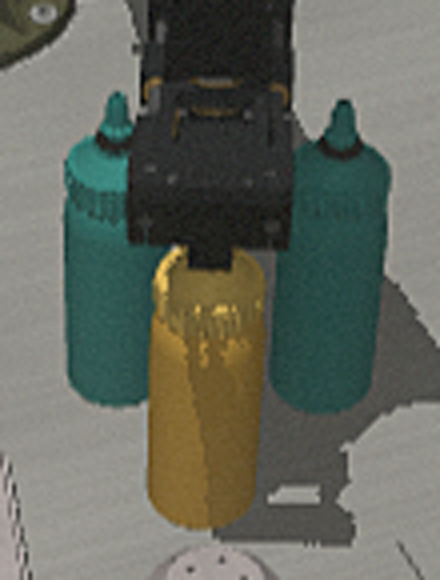

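The bottle stands upright in its place (same box as at the start). The gripper presses the cap down with a steady 14.8 N. I hand it in.

```bash
python3 -c "
from cell import workorder
print(workorder.sign_off())"
```

```text
the job is handed in; nothing more can be done
None
```

The yellow cap clicked onto the yellow bottle, and I handed in with the gripper still pressing it down at about 14.8 N; the bottle stands upright where it was, nothing else was touched, and sign-off gave no verdict.

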